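# Find and flag the loose clamp screw on the engraver's board

### The arm

A 6-joint arm with a two-finger parallel gripper is mounted at the origin on the work surface. World frame = base frame: x ahead of the robot, y to its left, z up, the work surface at z = 0. Lengths are in m, angles in degrees, forces in N, time in s.
With the tool pointing down it reaches from about 0.275 to 0.975 m from the base axis. Payload 8.4 kg.
Tool frame: the origin (TCP) lies on the mounting face of the last link; the fingertips stand 190 mm ahead of it and the grasp point (between the pads) lies 171 mm ahead of it; z points along the fingers, y is the line along which they close (so a half turn about z gives the same grasp; the last joint's range is limited). The gripper opens to 92 mm and grips with 3 to 60 N. Pads are 20 mm wide; open, the fingers measure 128 mm over their backs; the gripper's body (75 mm by 189 mm) begins 69 mm behind the grasp point.
Start: joints at [-73.304, 20.225, 93.587, -0, 66.188, -0.138], TCP at [0.181, -0.598, 0.405] pointing down, gripper open.
Joint ranges: [-150.9, 150.9], [-52.94, 120.26], [3.33, 152.33], [-74.26, 254.26], [0, 154.13], [-172.89, 172.89]. Speed limits (degrees/s): [127.2, 127.2, 159.86, 180, 180, 180].

### API

Orientations are given as [roll, pitch, yaw] about the fixed x, y, z axes, in that order (R = Rz(yaw) Ry(pitch) Rx(roll)).
In Python, from cell import arm gives the robot as it stands. The module is installed in compiled form; this text tells all that it offers. Calls block until the motion is done:
- arm.move_ptp(position, orientation): joint-space move of the TCP to a pose.
- arm.move_l(position, max_speed=0.15, ori=None, until_force=None): straight line of the TCP; ori=None keeps the orientation; max_speed is the mean speed in m/s. With until_force (N) it stops when the force on the tool has changed by that much, and returns True; else False.
- arm.move_joints(angles): joint-space move.
- arm.move_gripper(opening, newtons=None): opening from 0.0 (shut) to 1.0 (fully open); newtons is the grip in N (None keeps the last); returns when the fingers have stopped.
- arm.dwell(seconds).
- arm.ik(position, orientation): joint angles nearest the present ones, or None.
- arm.camera(name): name is "side" or "top" or "wrist"; returns a dict with "frame" (384x512x3 uint8, red, green, blue), "fovy" (degrees; the focal length in pixels is half the picture's height over the tangent of half this angle, whatever the lens; pixels are square), "cx", "cy" (the principal point, pixels), "cam_to_world" (4x4, takes a point from camera to world coordinates). Camera axes: x right, y up, looking along -z (the intrinsics and any distortion apply to the point x, -y, -z); pixel columns grow to the right and rows downward; lengths in m; the calibration is good to about 2 mm. A picture is of the moment at which its call begins. There is no depth.
A pose or a line that the arm cannot do raises arm.IKError and nothing moves.
- arm.job_done(): hands the job in; it is judged then, once.
Readings, each from a call of its own:
- arm.current_t(): time.
- arm.current_joint_pos(): joint angles.
- arm.current_joint_velocities(): joint speeds.
- arm.current_effort(): joint torques, N m.
- arm.current_ee_pos(): TCP position.
- arm.current_orientation(): TCP orientation.
- arm.current_ft_force(): force on the tool from outside, world axes, zero at the start.
- arm.current_moment(): the same for the moment, N m.
- arm.current_gripper_width(): opening from 0.0 (shut) to 1.0 (fully open).
- arm.current_finger_force(): force on a finger pad.
Only numpy, scipy, OpenCV 4.12 (cv2) and the standard library are available. Lean on these libraries where they do the work, as an engineer would, in place of code of your own. Each camera call takes 0.05 s, during which the arm holds its last target. There are 200 camera calls.

### The job

One of the three thumbscrews that clamp the brass plaque to the work board has come loose. Find it by trying them gently clockwise, and turn it until it bites and just begins to drag its washer round, driving neither it nor the tight ones any further; then take the brass marker pin from its stand and stand it fully down in the socket of the clamp that was loose. Leave the other things on the bench alone.

Things in the scene. Friction and masses are not known exactly. Their poses are not given: they have to be found in the camera images.
- clamp_a: one of three alike steel clamps in a row 110 mm apart on the near part of a fixed wooden board (300 x 360 mm, 26 mm high; plaque beyond them); origin on its screw's axis at board-top height, x towards the plaque. A strap 30 mm wide, 20 mm high carries the thumbscrew; its near end (-52 mm in x) is a block 36 x 36 x 28 mm high with a marker socket. Which clamp is loose cannot be seen
- blade_a (a point): centre of the top edge of clamp a's thumbscrew, on its vertical turning axis, 56 mm above the clamp's origin. The screw's flat steel thumb blade is 44 mm long (this frame's x), 9 mm thick (y), 24 mm high. Clockwise seen from above tightens it
- tip_a (a point): point on the same blade's top edge, 20 mm from the axis along x. A tight screw resists like a stiff spring (2.5 N m/rad, springs back) up to about 0.30 N m at 0.12 rad; then it breaks away, slips on and drags its washer. The loose one turns at about 0.03 N m clockwise for 0.45 to 0.9 rad with its washer still, then bites and is like a tight one
- tab_a (a point): end of the tab, 20 mm from the axis, of the flat steel washer (25 mm across, 4 mm thick) under the same screw; the tab (this frame's x) may start in any direction. The washer stays still until the screw bites and is driven on; then it turns with the screw
- socket_a (a point): centre of the mouth of clamp a's marker socket, a vertical round blind hole 14 mm across with a chamfered mouth, 22 mm deep, facing up (54 mm above the table)
- clamp_b: one of three alike steel clamps in a row 110 mm apart on the near part of a fixed wooden board (300 x 360 mm, 26 mm high; plaque beyond them); origin on its screw's axis at board-top height, x towards the plaque. A strap 30 mm wide, 20 mm high carries the thumbscrew; its near end (-52 mm in x) is a block 36 x 36 x 28 mm high with a marker socket. Which clamp is loose cannot be seen
- blade_b (a point): centre of the top edge of clamp b's thumbscrew, on its vertical turning axis, 56 mm above the clamp's origin. The screw's flat steel thumb blade is 44 mm long (this frame's x), 9 mm thick (y), 24 mm high. Clockwise seen from above tightens it
- tip_b (a point): point on the same blade's top edge, 20 mm from the axis along x. A tight screw resists like a stiff spring (2.5 N m/rad, springs back) up to about 0.30 N m at 0.12 rad; then it breaks away, slips on and drags its washer. The loose one turns at about 0.03 N m clockwise for 0.45 to 0.9 rad with its washer still, then bites and is like a tight one
- tab_b (a point): end of the tab, 20 mm from the axis, of the flat steel washer (25 mm across, 4 mm thick) under the same screw; the tab (this frame's x) may start in any direction. The washer stays still until the screw bites and is driven on; then it turns with the screw
- socket_b (a point): centre of the mouth of clamp b's marker socket, a vertical round blind hole 14 mm across with a chamfered mouth, 22 mm deep, facing up (54 mm above the table)
- clamp_c: one of three alike steel clamps in a row 110 mm apart on the near part of a fixed wooden board (300 x 360 mm, 26 mm high; plaque beyond them); origin on its screw's axis at board-top height, x towards the plaque. A strap 30 mm wide, 20 mm high carries the thumbscrew; its near end (-52 mm in x) is a block 36 x 36 x 28 mm high with a marker socket. Which clamp is loose cannot be seen
- blade_c (a point): centre of the top edge of clamp c's thumbscrew, on its vertical turning axis, 56 mm above the clamp's origin. The screw's flat steel thumb blade is 44 mm long (this frame's x), 9 mm thick (y), 24 mm high. Clockwise seen from above tightens it
- tip_c (a point): point on the same blade's top edge, 20 mm from the axis along x. A tight screw resists like a stiff spring (2.5 N m/rad, springs back) up to about 0.30 N m at 0.12 rad; then it breaks away, slips on and drags its washer. The loose one turns at about 0.03 N m clockwise for 0.45 to 0.9 rad with its washer still, then bites and is like a tight one
- tab_c (a point): end of the tab, 20 mm from the axis, of the flat steel washer (25 mm across, 4 mm thick) under the same screw; the tab (this frame's x) may start in any direction. The washer stays still until the screw bites and is driven on; then it turns with the screw
- socket_c (a point): centre of the mouth of clamp c's marker socket, a vertical round blind hole 14 mm across with a chamfered mouth, 22 mm deep, facing up (54 mm above the table)
- pin: loose turned brass marker pin, 50 g, standing upright in the stand: shaft 10 mm across and 42 mm long with a chamfered foot, above it a round head 18 mm across and 20 mm high; 62 mm in all; origin at the centre of its foot, z up along it
- stand: fixed light-wood stand 70 x 70 x 40 mm, origin under its centre; a 25 mm deep hole in the middle of its top holds the pin, so that 37 mm of it stands out
- hammer: bystander, leave alone: hammer, 200 mm, lying on the plaque
- punch_long: bystander, leave alone: square steel punch 9 mm thick, 130 mm long, lying on the plaque
- punch_short: bystander, leave alone: square steel punch 9 mm thick, 100 mm long, lying on the table
- tea_glass: bystander, leave alone: empty tea glass, 64 mm wide, 85 mm high
- bowl: bystander, leave alone: brass bowl, 120 mm wide, 50 mm high
- small_plate: bystander, leave alone: brass plate, 110 mm wide
- jar: bystander, leave alone: closed amber jar, 60 mm wide, 80 mm high

How it is judged:
By the outcome, as a careful person would: the job done as asked, in the order asked, and still so for the second after the job is handed in, with the robot touching nothing.
It also fails if it takes over 72 s, if anything falls off the work surface, if the arm or the gripper's body presses on something with over 40 N, if the wrist force passes 120 N, or if a joint passes its speed limit or range.

## Working session

There is one attempt and no reset: what is moved stays moved. The work goes in short steps, each a Python script; the robot and the scene stay as the last script left them, time stands still between calls to the robot, and variables do not carry over. Pictures are saved under pics/ and viewed, at most 10 in all, crops included, and the job is handed in when it is done.

```bash
mkdir -p pics; python3 - <<'E'
from cell import arm
import cv2
for n in ("top","side","wrist"):
    c=arm.camera(n); print(n,{k:(v if k!='cam_to_world' else v.tolist() if hasattr(v,'tolist') else v) for k,v in c.items() if k!='frame'})
    cv2.imwrite(f"pics/{n}0.png",cv2.resize(c['frame'][:,:,::-1],(800,600),interpolation=cv2.INTER_CUBIC))
    cv2.imwrite(f"raw_{n}.png",c['frame'][:,:,::-1])
print(arm.current_t(),arm.current_orientation())
E
```

```text
top {'fovy': 56.114035221719654, 'cx': 248.95225904609433, 'cy': 192.0046263267769, 'cam_to_world': [[0.01379053174321046, 0.997870209128161, -0.06375630924669048, 0.47277952604417206], [-0.9999046241572337, 0.013810348188598373, -0.00012989184335790167, 0.0032251805953395977], [0.0007508816290211387, 0.06375201971255344, 0.9979654884610737, 1.211152893593377], [0.0, 0.0, 0.0, 1.0]]}
side {'fovy': 57.66304660200936, 'cx': 254.87533500181098, 'cy': 198.19077689338837, 'cam_to_world': [[0.9841940778585846, 0.10447256793311027, -0.14299475395115585, 0.3694943352760594], [-0.17678831465661193, 0.5322420099423376, -0.8279277351637734, -0.992328664143675], [-0.010387921301430248, 0.8401213753988184, 0.5422989633855416, 0.7418754791482889], [0.0, 0.0, 0.0, 1.0]]}
wrist {'fovy': 70.53610117651985, 'cx': 255.74033709891742, 'cy': 194.87166816295033, 'cam_to_world': [[0.28989705959300227, 0.9175964540242847, 0.27198610700068543, 0.2585096546405269], [-0.957056606444504, 0.2783985788683743, 0.08085099470629625, -0.575245843688455], [-0.0015319596140987444, -0.28374456619665267, 0.9588986777828054, 0.38452580302764333], [0.0, 0.0, 0.0, 1.0]]}
0.15 [-1.79937447e+02  8.33306917e-04  1.68326820e+01]
```

View pics/top0.png

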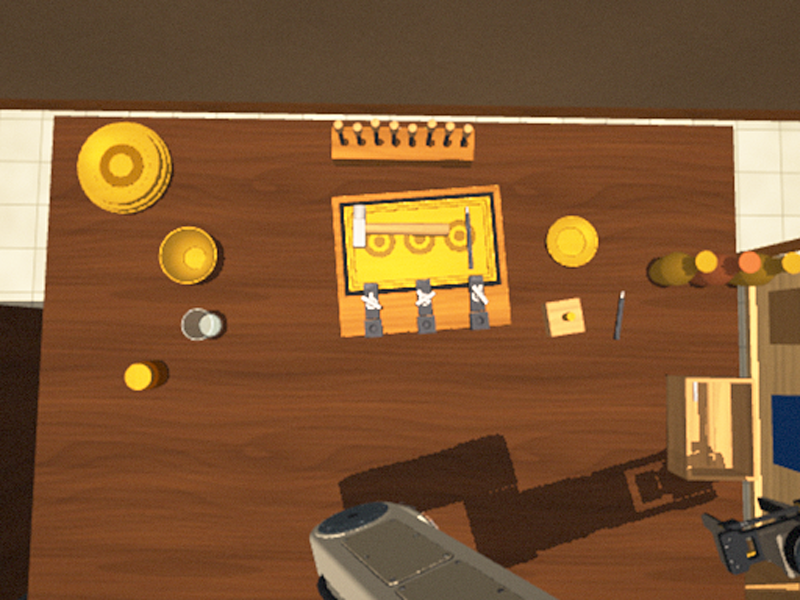

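View pics/side0.png

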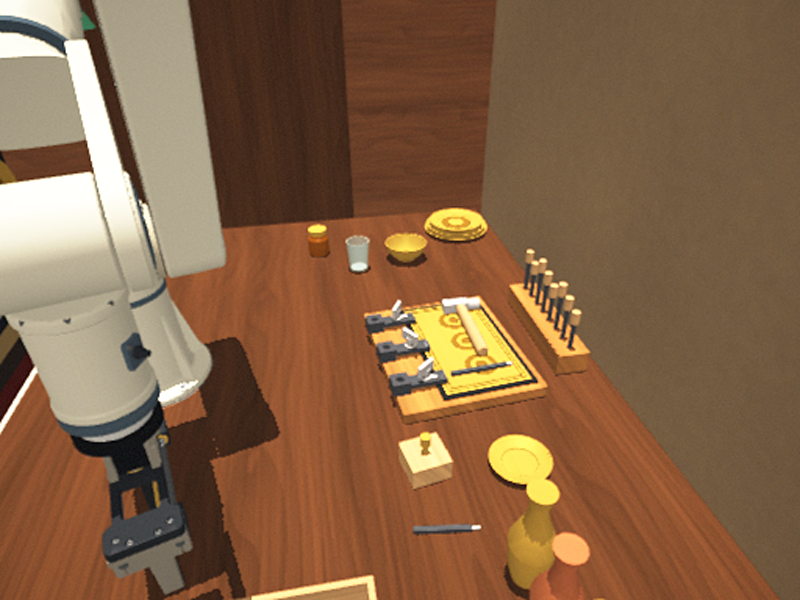

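The top view (800x600 scale) shows the clamps at about (372,300), (425,298) and (478,295), and the pin at (569,317). The side view shows the blades standing free. Next I'll take close wrist views.

```bash
cat > h.py <<'E'
from cell import arm
import numpy as np, cv2
def ray(c,u,v):
    f=192/np.tan(np.radians(c['fovy'])/2); M=np.array(c['cam_to_world'])
    return M[:3,3], M[:3,:3]@np.array([(u-c['cx'])/f,-(v-c['cy'])/f,-1])
def onz(c,u,v,z):
    o,d=ray(c,u,v); return (o+d*(z-o[2])/d[2])[:2]
def pix(c,p):
    f=192/np.tan(np.radians(c['fovy'])/2); M=np.array(c['cam_to_world'])
    q=M[:3,:3].T@(np.asarray(p)-M[:3,3]); return np.array([c['cx']-f*q[0]/q[2],c['cy']+f*q[1]/q[2]])
def snap(name,raw=None):
    c=arm.camera(name); 
    if raw: np.savez(raw,**{k:np.array(v) for k,v in c.items()})
    return c
def load(raw): return {k:v for k,v in np.load(raw).items()}
E
python3 - <<'E'
from h import *
c=arm.camera("top"); s=.64
for n,u,v,z in [("a",372,299,.082),("b",425,297,.082),("c",478,294,.082),("sa",373,327,.054),("sc",479,321,.054),("pin",570,316,.077)]: print(n,onz(c,u*s,v*s,z))
# view poses: tool x away from robot (camera ahead side), tool down; aim from near side
b=onz(c,425*s,305*s,.07); p=onz(c,570*s,316*s,.077)
yaw=0
for i,t in enumerate([b,p]):
    best=None
    arm.move_ptp([t[0]-.0,t[1],.42],[180,0,yaw])
    q=snap("wrist",f"w{i}.npz"); cv2.imwrite(f"pics/w{i}.png",cv2.resize(q['frame'][:,:,::-1],(800,600),interpolation=cv2.INTER_CUBIC))
    print(arm.current_t(),arm.current_joint_pos(),np.array(q['cam_to_world'])[:3,3])
E
```

```text
a [0.54647312 0.03754853]
b [ 0.55197821 -0.06895592]
c [ 0.5595037  -0.17551638]
sa [0.49070915 0.03544065]
sc [ 0.50603432 -0.18221047]
pin [ 0.5179836  -0.36193971]
2.525 [-7.64664320e+00  1.18959860e+01  1.02930973e+02 -6.03176430e-03
  6.51744297e+01  8.24030395e+01] [ 0.61755699 -0.07109924  0.4004604 ]
3.7 [-3.49752954e+01  2.00345246e+01  9.18321741e+01  2.63300576e-02
  6.81498975e+01  5.49539048e+01] [ 0.59921096 -0.36159185  0.40040525]
```

View pics/w0.png

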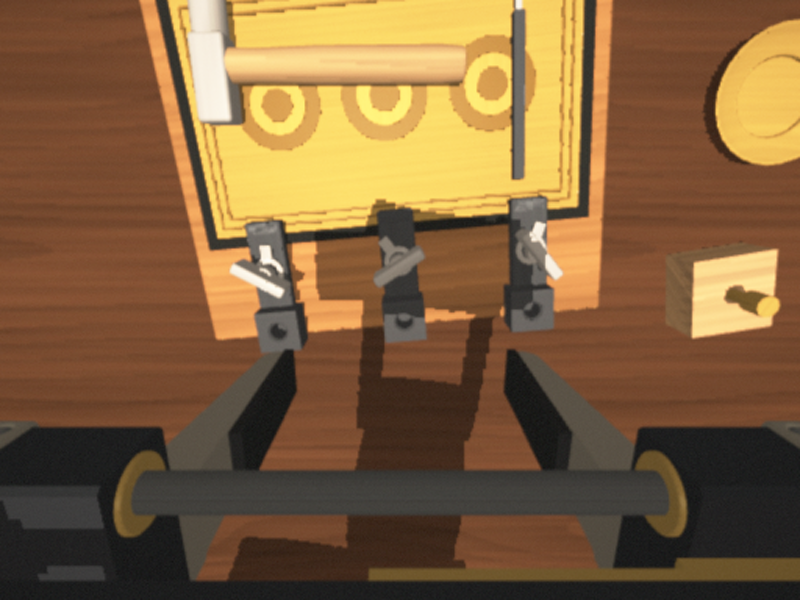

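View pics/w1.png

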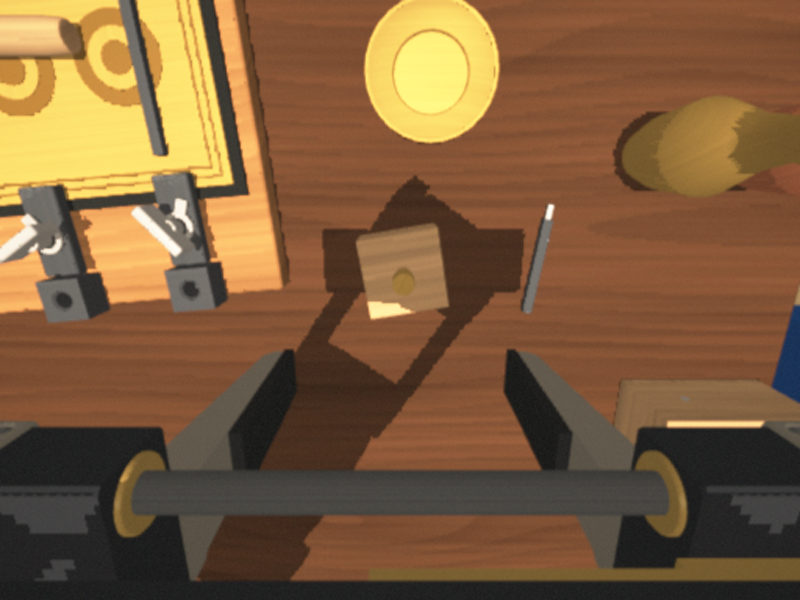

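The first wrist view shows blades a, b and c near (258,280), (400,266) and (540,250), with sockets at (278,331), (403,321) and (532,311). The second shows the pin head at (404,280). I'll go closer over each clamp to measure them.

```bash
python3 - <<'E'
from h import *
c=load("w0.npz"); s=.64
S=[onz(c,u*s,v*s,.054) for u,v in [(278,331),(403,321),(532,311)]]
print("sockets",S, np.linalg.norm(S[1]-S[0]),np.linalg.norm(S[2]-S[1]))
B=[onz(c,u*s,v*s,.082) for u,v in [(259,277),(400,262),(540,248)]]; print("blades",B)
d=load("w1.npz"); print("pin",onz(d,404*s,279*s,.077))
tiles=[]
for i in (2,1,0):
    g=np.array(B[i])
    arm.move_ptp([g[0]-.07,g[1],.30],[180,0,0])
    q=snap("wrist",f"v{i}.npz"); u,v=pix(q,[g[0]-.02,g[1],.07]).round().astype(int); print(i,u,v)
    x0,y0=u-64,v-75; tiles.append(cv2.resize(q['frame'][y0:y0+150,x0:x0+128,::-1],None,fx=2.08,fy=4*.52,interpolation=cv2.INTER_CUBIC)); print("org",x0,y0)
cv2.imwrite("pics/v.png",np.hstack(tiles)); print(arm.current_t())
E
```

```text
sockets [array([0.4910252 , 0.03455679]), array([ 0.50015367, -0.07391037]), array([ 0.50915191, -0.1842628 ])] 0.10885060262481379 0.11071867925218908
blades [array([0.54533472, 0.03701392]), array([ 0.55697477, -0.07131033]), array([ 0.5676237, -0.1767551])]
pin [ 0.52422459 -0.36473066]
2 254 158
org 190 83
1 255 157
org 191 82
0 255 157
org 191 82
5.7583
```

View pics/v.png

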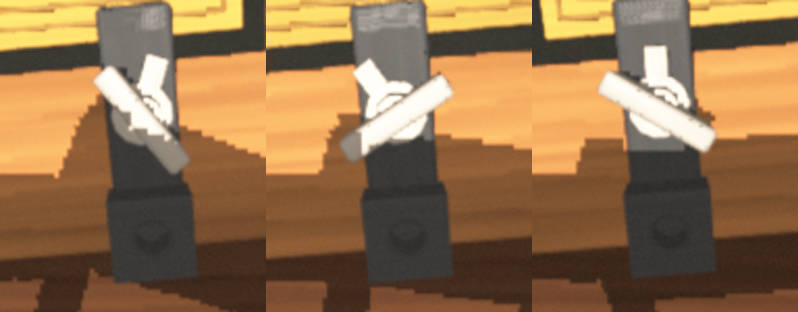

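Close crops: in c (left tile) the blade runs (101,72)-(184,167) with its socket at (152,235). In b it runs (347,151)-(448,86), socket (407,235). In a it runs (606,82)-(711,142), socket (669,231). Tabs are at (155,62), (366,72) and (655,50).

```bash
python3 - <<'E'
from h import *
k=2.08
D={2:(0,190,83,(101,72),(184,167),(152,235),(155,58)),1:(266,191,82,(347,151),(448,86),(407,235),(361,67)),0:(532,191,82,(606,82),(711,142),(669,231),(655,46))}
R=[]
for i in (0,1,2):
    off,x0,y0,e1,e2,so,tb=D[i]; c=load(f"v{i}.npz")
    P=lambda p,z: onz(c,x0+(p[0]-off)/k-.25,y0+p[1]/k-.25,z)
    a,b=P(e1,.082),P(e2,.082); s=P(so,.054); t=P(tb,.049); m=(a+b)/2; d=b-a
    print("abc"[i],"axis",m.round(4),"len",np.linalg.norm(d).round(4),"yaw",np.degrees(np.arctan2(d[1],d[0])).round(1),"sock",s.round(4),"m-s",np.linalg.norm(m-s).round(4),np.degrees(np.arctan2(*(m-s)[::-1])).round(1),"tab",t.round(4),np.linalg.norm(t-m).round(4))
    R.append((m,s))
for j in (0,1):
    d=R[0][j]-R[2][j]; print(np.linalg.norm(d)/2, np.degrees(np.arctan2(*d[::-1]))-90)
E
```

```text
a axis [0.5424 0.0389] len 0.0414 yaw -119.3 sock [0.4918 0.0354] m-s 0.0507 4.0 tab [0.5653 0.041 ] 0.023
b axis [ 0.5521 -0.0704] len 0.0415 yaw -57.7 sock [ 0.502  -0.0745] m-s 0.0503 4.6 tab [ 0.5695 -0.0561] 0.0225
c axis [ 0.5619 -0.18  ] len 0.0436 yaw -138.3 sock [ 0.5121 -0.1841] m-s 0.05 4.7 tab [ 0.5832 -0.1848] 0.0219
0.10988148411993791 5.1043344957231085
0.11020693062563562 5.272258389418226
```

```bash
cat >> h.py <<'E'
AX={'a':np.array([.5430,.0392]),'b':np.array([.5530,-.0702]),'c':np.array([.5630,-.1797])}
YAW={'a':60.7,'b':122.3,'c':41.7}
Z=.247
def ft(n=4):
    F=[];M=[]
    for _ in range(n): F.append(arm.current_ft_force());M.append(arm.current_moment());arm.dwell(.02)
    return np.mean(F,0),np.mean(M,0)
def approach(k):
    x,y=AX[k]; arm.move_gripper(.45,8); arm.move_ptp([x,y,.30],[180,0,YAW[k]])
    arm.move_l([x,y,Z],.12,until_force=6)
E
python3 - <<'E'
from h import *
k='a'; t=arm.current_t(); approach(k); arm.dwell(.15)
print("pose",arm.current_ee_pos(),arm.current_orientation(),arm.current_t()-t)
f0,m0=ft(); print("base",f0.round(2),m0.round(3))
arm.move_gripper(0,8); f,m=ft(); print("g8",(f-f0).round(2),(m-m0).round(3),arm.current_gripper_width()*92,arm.current_finger_force(),arm.current_t()-t)
arm.move_gripper(0,25); f,m=ft(); print("g25",(f-f0).round(2),(m-m0).round(3),arm.current_gripper_width()*92,arm.current_t()-t)
for s in (1,2):
    arm.move_ptp([*AX[k],Z],[180,0,YAW[k]-s]); arm.dwell(.1); f,m=ft(); print(-s,(f-f0).round(2),(m-m0).round(3),arm.current_orientation()[2],arm.current_t()-t)
E
```

```text
pose [0.54339741 0.03922917 0.24785884] [ 1.79929123e+02 -4.81985981e-02  6.06914597e+01] 2.5999999999999996
base [0.32 0.29 0.04] [-0.038 -0.063  0.005]
g8 [-4.11  3.49  3.39] [ 0.678  0.765 -0.006] 10.70449956301733 8.000583797693253 3.3084000000000007
g25 [-4.87  3.55  3.74] [0.723 0.795 0.007] 8.918007563400666 3.5916999999999994
-1 [-5.02  3.7   4.04] [0.726 0.839 0.015] 59.68348063981628 4.0084
-2 [-4.61  3.79  3.94] [0.714 0.822 0.074] 58.69193629880652 4.424999999999999
```

```bash
python3 - <<'E'
from h import *
k='a'; t=arm.current_t(); m0=.005
for s in (3,4):
    arm.move_ptp([*AX[k],Z],[180,0,YAW[k]-s]); arm.dwell(.1); f,m=ft(); print(-s,f.round(2),m.round(3),arm.current_orientation()[2])
    if m[2]>.14: break
E
```

```text
-3 [-4.49  3.98  3.91] [0.668 0.751 0.109] 57.691398419973254
-4 [-3.95  3.57  3.94] [0.688 0.74  0.11 ] 56.69825275949298
```

```bash
python3 - <<'E'
from h import *
k='a'
for s in (5,6,7):
    arm.move_ptp([*AX[k],Z],[180,0,YAW[k]-s]); arm.dwell(.1); f,m=ft(6); print(-s,f.round(2),m.round(3),arm.current_gripper_width()*92,arm.current_t())
    if m[2]>.16: break
q=snap("wrist","g.npz"); cv2.imwrite("pics/g.png",cv2.resize(q['frame'][150:384,130:390,::-1],None,fx=2.5,fy=2.5,interpolation=cv2.INTER_CUBIC))
E
```

```text
-5 [-3.94  3.84  3.94] [0.705 0.759 0.147] 9.158504858992707 11.4667
-6 [-4.08  3.72  3.78] [0.72  0.757 0.194] 9.54477075788108 11.9167
```

View pics/g.png

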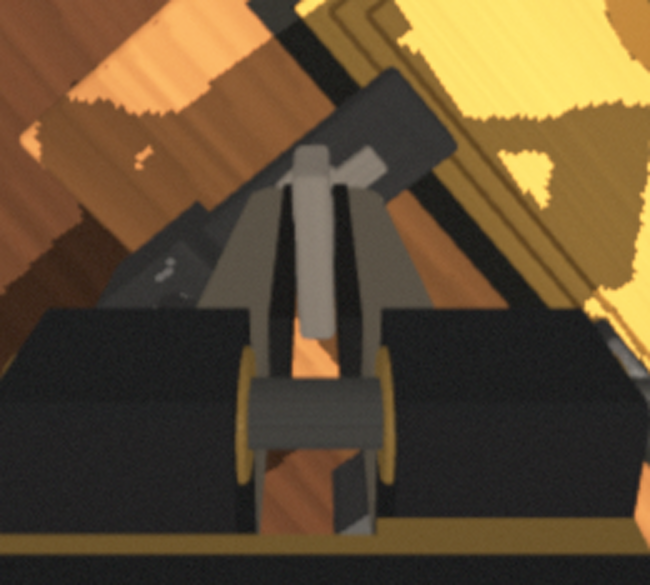

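a holds like a spring (0.19 N m at 6°), so it is tight. I'll unwind it, release and try b.

```bash
cat >> h.py <<'E'
def test(k,maxs=8):
    approach(k); arm.dwell(.1); f0,m0=ft()
    arm.move_gripper(0,25); f,m=ft(); print(k,"g",(f-f0).round(2),(m-m0).round(3),arm.current_gripper_width()*92,arm.current_t())
    for s in range(2,maxs+1,2):
        arm.move_ptp([*AX[k],Z],[180,0,YAW[k]-s]); arm.dwell(.05); f,m=ft(); print(-s,(f-f0).round(2),(m-m0)[2].round(3))
        if m[2]-m0[2]>.15: return True,s
    return False,s
def release(k):
    arm.move_ptp([*AX[k],Z],[180,0,YAW[k]-1]); arm.move_gripper(.45); arm.move_l([*AX[k],.30],.2)
E
python3 - <<'E'
from h import *
release('a'); r=test('b'); print(r,arm.current_t())
E
```

```text
b g [-3.62 -4.14  3.7 ] [-0.702  0.796  0.046] 8.622310119651727 16.0833
-2 [-3.85 -3.79  4.15] 0.084
-4 [-4.74 -4.45  3.68] 0.135
-6 [-4.15 -4.52  4.36] 0.183
(True, 6) 17.1833
```

```bash
sed -i "s/'c':np.array(\[.5630/'c':np.array([.5618/" h.py; python3 - <<'E'
from h import *
release('b'); r=test('c'); print(r,arm.current_t(),arm.current_joint_pos())
E
```

```text
c g [-3.08  4.26  3.84] [ 0.778  0.605 -0.029] 9.206170476789914 21.2333
-2 [-3.5   4.22  3.52] -0.01
-4 [-3.21  3.88  4.16] 0.013
-6 [-3.46  4.28  3.45] 0.017
-8 [-2.8   4.08  3.88] 0.003
(False, 8) 22.7 [-1.78675938e+01  2.80462170e+01  1.04818963e+02  2.65619009e-02
  4.72134093e+01  3.84148257e+01]
```

c turns freely (about 0.01–0.02 N m), so it is the loose one. I'll drive it to the bite.

```bash
python3 - <<'E'
from h import *
k='c'; b=.005; arm.move_gripper(0,40); s=8; t0=arm.current_t(); hist=[]
_,m=ft(); print("40N",m.round(3))
while s<70:
    s+=3 if s<22 else (2 if (not hist or hist[-1]<.05) else 1)
    arm.move_ptp([*AX[k],Z],[180,0,YAW[k]-s]); f,m=ft(3); hist.append(m[2]-b); print(-s,hist[-1].round(3),end='; ')
    if hist[-1]>.24: break
print(f.round(1),arm.current_orientation(),arm.current_gripper_width()*92,arm.current_t())
E
```

```text
40N [0.834 0.589 0.017]
-11 0.004; -14 -0.0; -17 0.04; -20 0.017; -23 0.04; -25 -0.015; -27 0.018; -29 -0.002; -31 0.113; -32 0.116; -33 0.177; -34 0.193; -35 0.253; [-3.3  4.9  4.8] [-1.79958960e+02  6.28319103e-02  6.72799913e+00] 8.812283917712685 26.8833
```

```bash
python3 - <<'E'
from h import *
k='c'; b=.005; s=35
for s in (36,37,38,39):
    arm.move_ptp([*AX[k],Z],[180,0,YAW[k]-s]); arm.dwell(.1); f,m=ft(8); print(-s,(m[2]-b).round(3),(arm.current_gripper_width()*92).__round__(2),arm.current_t())
    if s>=38 and m[2]-b<.32: break
E
```

```text
-36 0.282 9.03 27.3667
-37 0.279 8.84 27.85
-38 0.294 8.69 28.3333
```

```bash
python3 - <<'E'
from h import *
k='c'; b=.005
arm.move_ptp([*AX[k],Z],[180,0,YAW[k]-39]); arm.dwell(.1); f,m=ft(8); print((m[2]-b).round(3))
for s in (36,33,32): 
    arm.move_ptp([*AX[k],Z],[180,0,YAW[k]-s]); f,m=ft(6); print(-s,(m[2]-b).round(3))
arm.move_gripper(.45,8); arm.move_l([*AX[k],.30],.2)
arm.move_ptp([.5676-.07,-.1768,.30],[180,0,0]); arm.dwell(.1)
q=snap("wrist","v2b.npz"); o=load("v2.npz"); print(np.abs(np.array(q['cam_to_world'])-o['cam_to_world']).max(),arm.current_t())
T=[cv2.resize(x['frame'][83:173,205:290,::-1],None,fx=4.6,fy=4.6,interpolation=cv2.INTER_CUBIC) for x in (o,q)]
cv2.imwrite("pics/cmp.png",np.hstack(T))
E
```

```text
0.287
-36 0.208
-33 0.057
-32 0.037
0.0017371369667211756 31.4417
```

View pics/cmp.png

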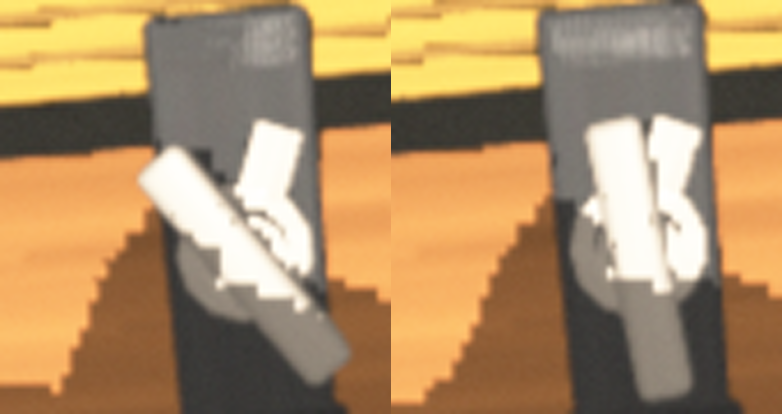

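Relative to the strap, the tab end moved about 3 px from (282,126), which is a few degrees. The torque levelled at 0.28–0.29 N m over the last 3°, so c has bitten and just begun to drag. Next I'll measure the tab edge and view the pin close up.

```bash
python3 - <<'E'
from h import *
for n in ("v2","v2b"):
    c=load(n+".npz"); g=cv2.cvtColor(c['frame'],cv2.COLOR_RGB2GRAY).astype(float); P=[]
    for v in range(112,124):
        r=g[v,258:278]; d=-np.diff(r); i=int(np.argmax(d)); w=d[max(0,i-1):i+2].clip(0); P.append(onz(c,258+.5+(np.arange(max(0,i-1),max(0,i-1)+len(w))*w).sum()/w.sum(),v,.049))
    P=np.array(P,np.float32); l=cv2.fitLine(P,cv2.DIST_HUBER,0,.01,.01).ravel(); print(n,"tab edge deg",np.degrees(np.arctan(l[1]/l[0])))
g=np.array([.5230,-.3640])
arm.move_ptp([g[0]-.09,g[1],.30],[180,0,0]); arm.dwell(.1)
q=snap("wrist","p.npz"); u,v=pix(q,[*g,.06]).astype(int); print(u,v,arm.current_t())
cv2.imwrite("pics/p.png",cv2.resize(q['frame'][v-75:v+75,u-100:u+100,::-1],(800,600),interpolation=cv2.INTER_CUBIC))
E
```

```text
v2 tab edge deg -14.828866
v2b tab edge deg -18.4046
257 103 32.4
```

View pics/p.png

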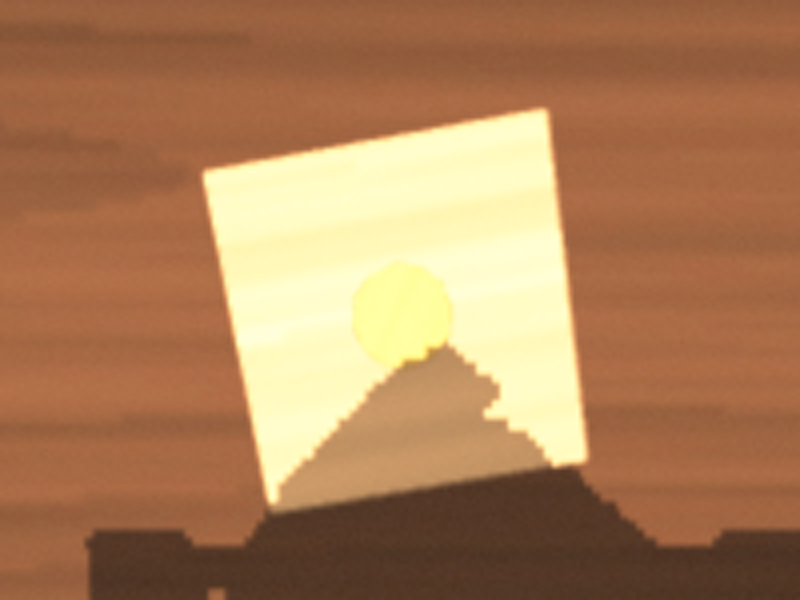

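The tab edge turned 3.6° clockwise, so the washer has just begun to drag. The pin head's circle is centred at (401,313) in the crop, radius about 51. Now I'll take the pin and put it in the socket.

```bash
python3 - <<'E'
from h import *
c=load("p.npz"); x,y=onz(c,157+401/4-.4,28+313/4-.4,.077); x2,_=onz(c,157+452/4-.4,28+313/4-.4,.077),0
print("pin",x,y,"diam",2*np.linalg.norm(x2-np.array([x,y])))
O=[180,0,0]
arm.move_l([x,y,.30],.2); print(arm.move_l([x,y,.239],.1,until_force=6))
f0,_=ft(); arm.move_gripper(0,20); f,_=ft(); print("grip",(f-f0).round(2),arm.current_gripper_width()*92)
arm.move_l([x,y,.300],.12); print("held",arm.current_gripper_width()*92,arm.current_finger_force())
s=np.array([.5121,-.1841]); arm.move_ptp([*s,.305],O); arm.dwell(.2); f0,_=ft()
arm.move_l([*s,.276],.08,until_force=5)
r=arm.move_l([*s,.2545],.03,until_force=8); f,_=ft(); print("ins",r,(f-f0).round(2),arm.current_ee_pos(),arm.current_t())
E
```

```text
pin 0.520652544759336 -0.3636926028207531 diam 0.018155251916990463
False
grip [ 0.86 -0.24  1.9 ] 16.533404561151567
held 17.125668642534684 19.999888492757236
ins True [-0.1   0.72  8.07] [ 0.51228639 -0.18410256  0.25607992] 37.2833
```

```bash
python3 - <<'E'
from h import *
arm.move_gripper(.4); x,y,z=arm.current_ee_pos(); arm.move_l([x,y,.32],.12)
arm.move_ptp([x-.09,y,.32],[180,0,0]); arm.dwell(.1)
q=snap("wrist","e.npz"); u,v=pix(q,[.53,-.18,.06]).astype(int); print(u,v)
a=cv2.resize(q['frame'][v-75:v+75,u-75:u+75,::-1],(400,400),interpolation=cv2.INTER_CUBIC)
s=snap("side"); u,v=pix(s,[.53,-.18,.07]).astype(int)
b=cv2.resize(s['frame'][v-40:v+40,u-40:u+40,::-1],(400,400),interpolation=cv2.INTER_CUBIC)
for z in (.094,.107): print(z,(pix(s,[.5121,-.1841,z])-[u-40,v-40])*5+[400,0])
cv2.imwrite("pics/e.png",np.hstack([a,b])); print(arm.current_t())
E
```

```text
250 81
0.094 [576.40745454 177.19631468]
0.107 [576.22759739 159.90657901]
39.1
```

View pics/e.png

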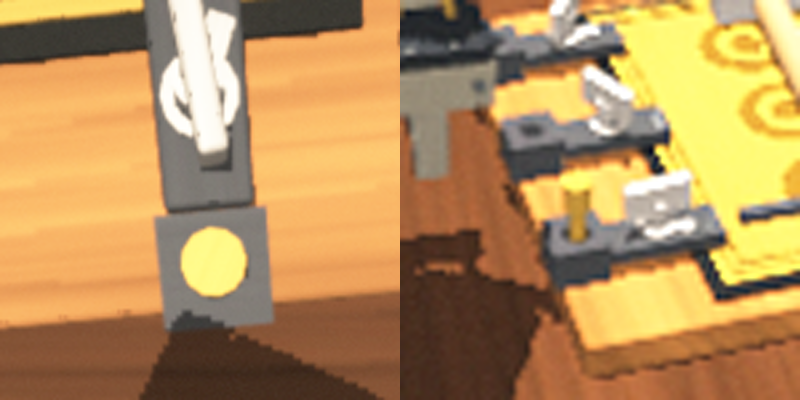

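The pin stands upright in c's socket: its head is centred on the block at (213,262). In the side view its top is at row ~178, where full depth would put it (177). The gripper is clear of everything.

```bash
python3 -c "
from cell import arm
arm.dwell(.3); print(arm.job_done(), arm.current_t())"
```

```text
the job is handed in; nothing more can be done
the job is handed in; nothing more can be done
```

Clamp c was the loose one: I turned its screw until it bit and dragged the washer about 3.6°, left a and b not driven on, stood the pin fully down in c's socket, and handed the job in at about 39 s.

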